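Double up the solvent cup and dose it from the pump canister

TASK

The stencil cleaner softens a single cup, so double it up: have one of the two white stacking cups standing upright with its whole foot on the round drip pad in front of the spray canister, and the other nested fully home and straight inside it. Only when the pair stands there, let go and press the canister's sprung nozzle cap all the way down, then let it spring back up. Leave the cups nested on the pad and do not disturb the tape roll, the pen pot or the screwdriver.

Things in the scene. Friction and masses are not known exactly. Their poses are not given: they have to be found in the camera images.
- cup_a: one of two identical cups: white plastic stacking cup, open top, 90 mm tall, 3 mm walls, about 70 g. Upper collar: upright cylinder, 64 mm outer diameter (58 inside), from 52 to 90 mm above the underside; the body below it is narrower, 54 mm in diameter tapering to 40 mm at the underside. Origin: centre of the underside; z up its axis. Either cup may be the outer one.
- cup_b: the other cup, same shape and axes as cup_a. Nested either way round, the inner cup's collar rests with its lower edge on the outer cup's rim: the inner stands 38 mm higher than the outer (the pair is 128 mm tall), with about 2 mm of side play.
- pad (a point): centre of the top face of the round black drip pad, 84 mm in diameter, its top 10 mm above the bench, fixed on a steel plate (100 x 255 mm, 6 mm thick). Its y axis points level to the axis of the spray canister, 150 mm away; z up. The canister is an upright aluminium bottle, 68 mm in diameter, fixed to the plate; with its cap it is 167 mm tall.
- cap_top (a point): centre of the top face of the canister's black nozzle cap (42 mm in diameter, 25 mm tall, top face flat over 36 mm), moves with the cap; 167 mm above the bench when the cap is up. A short thin nozzle spout sticks out 45 mm from the cap's axis towards the pad.
- cap (a joint): how far the nozzle cap is pressed down, in m: 0 = up, 0.012 = fully down on its stop. A spring pushes it back: about 3 N to start it, 8 N fully down.
- tape_roll: bystander: green roll of masking tape lying flat, 110 mm in diameter, 25 mm tall. Origin: centre of the underside.
- pen_pot: bystander: dark steel pen pot, 80 mm in diameter at the rim, 100 mm tall, no collar. Origin: centre of the underside.
- screwdriver: bystander: screwdriver lying on the bench, 180 mm long along its x axis, handle to -x. Origin: about its middle, at the bench.
Things that resemble listed ones, but are neither listed nor needed, are in the scene too. Leave any orange look-alike of the cup_b alone.

How it is judged:
By the outcome, as a careful person would: the job done as asked, in the order asked, and still so for the second after the job is handed in, with the robot touching nothing.
It also fails if it takes over 66 s, if anything falls off the work surface, if the arm or the gripper's body presses on something with over 40 N, if the wrist force passes 120 N, or if a joint passes its speed limit or range.

ROBOT

A 6-joint arm with a two-finger parallel gripper is mounted at the origin on the work surface. World frame = base frame: x ahead of the robot, y to its left, z up, the work surface at z = 0. Lengths are in m, angles in rad, forces in N, time in s.
With the tool pointing down it reaches from about 0.3 to 0.875 m from the base axis. Payload 6.4 kg.
Tool frame: the origin (TCP) lies midway between the tips of the shut fingers; the grasp point (between the pads) lies 19 mm behind it; z points along the fingers, y is the line along which they close (so a half turn about z gives the same grasp; the last joint's range is limited). The gripper opens to 88 mm and grips with 3 to 60 N. Pads are 18 mm wide; open, the fingers measure 123 mm over their backs; the gripper's body (75 mm by 187 mm) begins 45 mm behind the grasp point.
Start: joints at [1.073, 0.181, 1.607, -0, 1.354, -0.206], TCP at [0.165, 0.551, 0.239] pointing down, gripper open.
Joint ranges: [-2.99, 2.99], [-0.89, 2.07], [0.3, 2.58], [-1.14, 4.28], [0, 2.63], [-3.12, 3.12]. Speed limits (rad/s): [2.57, 2.57, 3.01, 3.14, 3.14, 3.14].

INTERFACE

Orientations are given as a 3x3 rotation matrix whose columns are the frame's x, y, z axes.
In Python, from workcell import * gives the robot as it stands.
- The arm moves only by the tool drive_tool, never from a script. Its argument "commands" is a list of rows, each a list of 7 numbers: the shift along the tool's x, y, z in m, then the turn, a rotation vector about the tool's x, y, z in degrees, then the opening in per cent of the stroke, from 0 (shut) to 100 (fully open). In form: [[dx, dy, dz, rx, ry, rz, hand], ...]. A call has 1 to 12 rows; each row is the pose to reach, as a shift and turn from the pose commanded when the call began, along the tool's axes at that moment; what a row does not reach only later rows make up. A row lasts 1/12 s, in which the tool goes at most 41.7 mm and 7.16 degrees, less where a joint would pass 70% of its speed; a pose out of reach is approached as far as the arm can. A call with a gripper value outside its range is refused whole. The fingers move at their own pace and stop on an object; "force" is the grip in N (left out, the last holds). Time passes only in rows, so rows that repeat a pose let the fingers close. It gives the time, the measured TCP pose, the force, the opening and the grip force at its end, in the units of the state.
- get_state(): the state, without advancing time (a new reading comes with each control period).
- camera(name): name is "scene" or "top"; returns (picture, depth): 420x560x3 uint8, red, green, blue; 420x560 float32, m along the optical axis (not along the pixel's ray), 0 where there is no reading.
- camera_info(name): a dict with "vertical_fov" (degrees; the focal length in pixels is half the picture's height over the tangent of half this angle, whatever the lens; pixels are square), "cx", "cy" (the principal point, pixels), "k1" (the pictures are not rectified: a ray, as slopes to the right and down, at radius r is drawn at 1 + k1 r^2 times it, then the intrinsics apply), "rvec" (rotation vector, rad) and "tvec" (3), from world to camera coordinates, as OpenCV has them. Camera axes: x right, y down, z forward; pixel columns grow to the right and rows downward; lengths in m; the calibration is good to about 2 mm. A picture is of the moment at which its call begins. camera_info takes no time and is no camera call.
- job_done(): hands the job in; it is judged then, once.
The state is a dict: "time": time; "joint_pos": joint angles; "dq": joint speeds; "joint_efforts": joint torques, N m; "eef_pos": TCP position; "tool_rot": TCP orientation; "force": force on the tool from outside, world axes, zero at the start; "moment": the same for the moment, N m; "gripper_width": opening from 0.0 (shut) to 1.0 (fully open); "gripper_force": force on a finger pad.
Only numpy, scipy, OpenCV 4.12 (cv2) and the standard library are available. Lean on these libraries where they do the work, as an engineer would, in place of code of your own. Each camera call takes 0.05 s, during which the arm holds its last target. There are 200 camera calls.

## Working session

There is one attempt and no reset: what is moved stays moved. The work goes in short steps, Python scripts to look and compute and a tool call to move; the robot and the scene stay as the last step left them, time stands still between calls to the robot, and variables do not carry over. Pictures are saved under pics/ and viewed, at most 10 in all, crops included, and the job is handed in when it is done.

Besides the shell and the picture viewer there is one more tool, called after "Emit:" in YAML: its name, and indented under it one key for each argument. drive_tool: Moves the arm, as the interface text tells. Its arguments: {"type":"object","properties":{"commands":{"type":"array","items":{"type":"array","items":{"type":"number"}}},"force":{"type":"number"}},"required":["commands"]}

```bash
ls; mkdir -p pics; cat > h.py <<'E'
from workcell import *
import numpy as np, cv2
def grab(n):
    p,d=camera(n); return p,d
def K(n):
    c=camera_info(n); f=210/np.tan(np.radians(c["vertical_fov"])/2)
    return np.array([[f,0,c["cx"]],[0,f,c["cy"]],[0,0,1.]]),np.array([c["k1"],0,0,0.]),cv2.Rodrigues(np.array(c["rvec"],float))[0],np.array(c["tvec"],float)
def ray(n,uv):
    k,D,R,t=K(n); s=cv2.undistortPoints(np.array(uv,float).reshape(-1,1,2),k,D).reshape(-1,2)
    return -R.T@t, np.c_[s,np.ones(len(s))]@R   # origin, dirs (unit depth)
def onz(n,uv,z):
    o,d=ray(n,uv); return o+d*((z-o[2])/d[:,2])[:,None]
def cloud(n,dep):
    v,u=np.mgrid[:420,:560]; o,d=ray(n,np.c_[u.ravel(),v.ravel()])
    P=(o+d*dep.ravel()[:,None]).reshape(420,560,3); P[dep==0]=np.nan; return P
def save(name,p): cv2.imwrite("pics/"+name,p[...,::-1])
E
python3 - <<'E'
from h import *
ims=[]
for n in("scene","top"):
    p,d=grab(n); save(n+"0.png",p); np.savez(n+"0.npz",p=p,d=d); print(n,camera_info(n),(d==0).sum())
s=get_state(); print(s["time"],s["eef_pos"],s["tool_rot"],s["gripper_width"])
E
```

```text
pics
scene {'vertical_fov': 54.855049420412186, 'cx': 279.64838525287496, 'cy': 208.5893684219782, 'k1': -0.10370186654474428, 'rvec': array([ 1.44124735,  1.91889844, -0.93926526]), 'tvec': array([ 0.25492007, -0.24866115,  1.58163397])} 3603
top {'vertical_fov': 57.105241812104765, 'cx': 283.549279086758, 'cy': 210.0821875295144, 'k1': 0.031135412920285547, 'rvec': array([ 2.00272086, -2.23763245,  0.22980499]), 'tvec': array([-0.02402556,  0.63869137,  0.91385624])} 933
0.1 [0.16517908 0.55029452 0.23794135] [[-9.57730596e-01  2.87665782e-01 -7.09183908e-04]
 [ 2.87666497e-01  9.57729747e-01 -1.31089358e-03]
 [ 3.02107298e-04 -1.45949134e-03 -9.99998889e-01]] 1.0038337609083694
```

View pics/scene0.png

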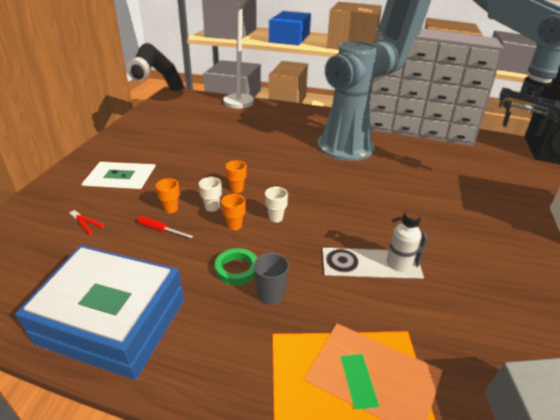

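View pics/top0.png

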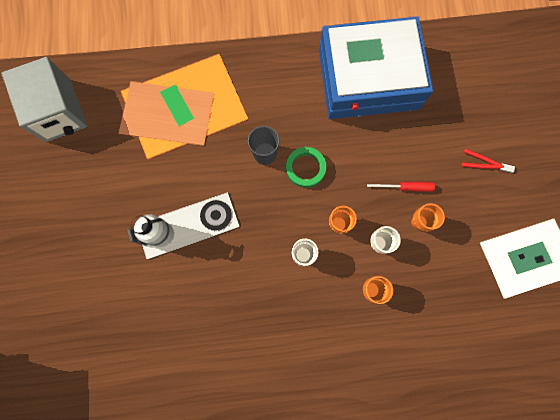

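The scene picture shows white cups at about (210,194) and (276,204). In the top view they are at (385,240) and (305,252), with three orange cups around them. The pad is at top (216,215) and the canister cap at about (150,225).

```bash
python3 - <<'E'
from h import *
def fit(P):
    A=np.c_[2*P[:,:2],np.ones(len(P))]; s=np.linalg.lstsq(A,(P[:,:2]**2).sum(1),rcond=None)[0]
    return s[:2],np.sqrt(s[2]+s[:2]@s[:2])
C={n:cloud(n,np.load(n+"0.npz")["d"]) for n in("top","scene")}
im=np.load("top0.npz")["p"]
g=onz("top",[(305,252),(385,240),(342,220),(428,216),(378,290)],.09)
g=np.r_[g,onz("top",[(263,140)],.1),onz("top",[(306,167)],.025)]
names=["wA","wB","o1","o2","o3","pot","tape"]
for nm,c in zip(names,g):
    for n in C:
        P=C[n].reshape(-1,3); r=np.hypot(*(P-c)[:,:2].T); Q=P[(r<.06)&(P[:,2]>.0)]
        top=np.nanpercentile(Q[:,2],99.5); R=Q[Q[:,2]>top-.008]
        print(nm,n,c[:2].round(3),"ztop",round(top,4),"fit",*[np.round(x,4) for x in fit(R)],len(R))
# white rim by colour: blob ellipse centre at rim z
hsv=cv2.cvtColor(im,cv2.COLOR_RGB2HSV)
for nm,uv,lo,hi,z in [("wA",(305,252),(0,0,110),(179,90,255),.09),("wB",(385,240),(0,0,110),(179,90,255),.09)]:
    m=cv2.inRange(hsv,lo,hi); w=np.zeros_like(m); cv2.circle(w,uv,24,255,-1); m&=w
    c=max(cv2.findContours(m,0,1)[0],key=cv2.contourArea); (e,a,_)=cv2.fitEllipse(cv2.convexHull(c)); q=onz("top",[e],z)[0]
    print(nm,"ellipse",np.round(e,1),np.round(a,1),q.round(4))
# pad: dark ring; plate
m=cv2.inRange(hsv,(0,0,0),(179,255,70)); w=np.zeros_like(m); cv2.circle(w,(216,215),19,255,-1); m&=w
c=max(cv2.findContours(m,0,1)[0],key=cv2.contourArea); e,a,_=cv2.fitEllipse(cv2.convexHull(c)); pad=onz("top",[e],.01)[0]; print("pad",np.round(e,1),a,pad.round(4))
for n in C:
    P=C[n].reshape(-1,3); r=np.hypot(*(P-pad)[:,:2].T); ok=(r>.07)&(r<.21)
    Q=P[ok&(P[:,2]>.161)&(P[:,2]<.175)]; print(n,"cap",len(Q),fit(Q),np.median(Q,0).round(4),np.nanmax(Q[:,2]),"dist",np.hypot(*(Q.mean(0)-pad)[:2]))
    B=P[(r<.04)]; print("pad z",np.nanmedian(B[:,2]))
    Q=P[ok&(P[:,2]>.03)&(P[:,2]<.1)&(r>.1)]; print("body",fit(Q),len(Q))
E
```

```text
wA top [ 0.519 -0.134] ztop 0.0934 fit [ 0.5188 -0.1326] 0.0302 111
wA scene [ 0.519 -0.134] ztop 0.0911 fit [ 0.5221 -0.1327] 0.0301 110
wB top [ 0.526 -0.33 ] ztop 0.0932 fit [ 0.5273 -0.3326] 0.0302 126
wB scene [ 0.526 -0.33 ] ztop 0.0911 fit [ 0.5303 -0.334 ] 0.0306 101
o1 top [ 0.586 -0.234] ztop 0.0933 fit [ 0.5895 -0.2358] 0.0301 110
o1 scene [ 0.586 -0.234] ztop 0.0907 fit [ 0.5927 -0.2366] 0.0303 119
o2 top [ 0.573 -0.444] ztop 0.093 fit [ 0.5715 -0.4512] 0.0301 138
o2 scene [ 0.573 -0.444] ztop 0.0915 fit [ 0.5741 -0.4508] 0.0308 109
o3 top [ 0.411 -0.294] ztop 0.0934 fit [ 0.4118 -0.2949] 0.03 124
o3 scene [ 0.411 -0.294] ztop 0.0909 fit [ 0.414  -0.2964] 0.0301 96
pot top [ 0.81  -0.062] ztop 0.1035 fit [ 0.8087 -0.062 ] 0.0387 155
pot scene [ 0.81  -0.062] ztop 0.1005 fit [ 0.8117 -0.0621] 0.0381 233
tape top [ 0.751 -0.169] ztop 0.0304 fit [ 0.7532 -0.1681] 0.0469 633
tape scene [ 0.751 -0.169] ztop 0.0268 fit [ 0.7583 -0.1694] 0.0467 576
wA ellipse [304.4 252. ] [26.6 27.7] [ 0.5189 -0.1324  0.09  ]
wB ellipse [385.  239.7] [27.5 30.6] [ 0.527  -0.3302  0.09  ]
pad [215.5 214.8] (29.368772506713867, 31.02643394470215) [0.6501 0.0858 0.01  ]
top cap 76 (array([0.61453562, 0.23112813]), np.float64(0.01947456805583778)) [0.6084 0.2204 0.1658] 0.17025026697295342 dist 0.14322692232575943
pad z 0.011326469577201292
body (array([0.73923938, 0.12212826]), np.float64(0.17684153503386996)) 527
scene cap 44 (array([0.61789684, 0.23199086]), np.float64(0.01795918216405757)) [0.6317 0.2293 0.1638] 0.16675530791209392 dist 0.1455249873766246
pad z 0.008934750386415002
body (array([0.70752842, 0.09374294]), np.float64(0.16440932210659498)) 1183
```

```bash
python3 - <<'E'
import cv2,numpy as np
a=cv2.imread("pics/top0.png")[170:310,120:450]; cv2.imwrite("pics/c1.png",cv2.resize(a,None,fx=2.4,fy=2.4,interpolation=cv2.INTER_CUBIC))
E
```

```text
(no output)
```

View pics/c1.png

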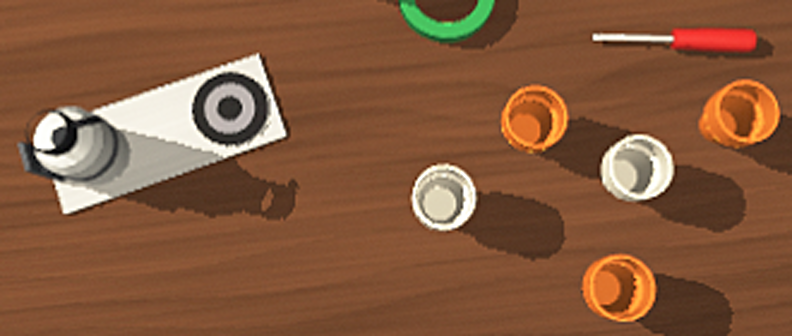

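The crop shows both white cups upright, at crop (443,197) and (637,167), with clear gaps to the orange ones. The depth fits and given sizes agree: rims at 0.09 m, and the cap 0.15 m from the pad.

```bash
cat >> h.py <<'E'
from scipy.spatial.transform import Rotation as Ro
def go(x,y,z,yaw=13):
    "shift (mm) and turn (deg) in tool axes, from the measured pose, to TCP x,y,z pointing down, tool y at yaw deg"
    s=get_state(); R=np.array(s["tool_rot"]); a=np.radians(yaw)
    T=np.array([[-np.sin(a),np.cos(a),0],[np.cos(a),np.sin(a),0],[0,0,-1]])
    sh=R.T@(np.array([x,y,z])-s["eef_pos"]); rv=Ro.from_matrix(R.T@T).as_rotvec(degrees=True)
    print(round(s["time"],2),"mm",(sh*1e3).round(1),"deg",rv.round(1),"at",np.round(s["eef_pos"],4),"F",np.round(s["force"],1),"w",round(s["gripper_width"],3),"gf",np.round(s["gripper_force"],1))
E
python3 -c "
from h import *
go(.5205,-.1325,.2)"
```

```text
0.1 mm [-536.7 -551.7   38.6] deg [-0.1  0.  60.3] at [0.1652 0.5503 0.2379] F [-0.1 -0.6 -0. ] w 1.004 gf 0.0
```

Emit:
drive_tool:
  commands:
    - [-0.537,-0.552,0.039,0,0,60.3,100]
    - [-0.537,-0.552,0.039,0,0,60.3,100]
    - [-0.537,-0.552,0.039,0,0,60.3,100]
    - [-0.537,-0.552,0.039,0,0,60.3,100]
    - [-0.537,-0.552,0.039,0,0,60.3,100]
    - [-0.537,-0.552,0.039,0,0,60.3,100]
    - [-0.537,-0.552,0.039,0,0,60.3,100]
    - [-0.537,-0.552,0.039,0,0,60.3,100]
    - [-0.537,-0.552,0.039,0,0,60.3,100]
    - [-0.537,-0.552,0.039,0,0,60.3,100]
    - [-0.537,-0.552,0.039,0,0,60.3,100]
    - [-0.537,-0.552,0.039,0,0,60.3,100]

```text
time: 1.1
eef_pos: [0.3962, 0.1058, 0.2133]
tool_rot: [[-0.225, 0.974, 0.0], [0.974, 0.225, 0.0], [0.0, 0.0, -1.0]]
force: [0.8, 1.4, 0.5]
gripper_width: 0.998
gripper_force: 0.0
```

```bash
python3 -c "
from h import *
go(.5205,-.1325,.2)"
```

```text
1.1 mm [-260.1   67.6   13.4] deg [ 0. -0. -0.] at [0.3962 0.1058 0.2133] F [0.8 1.4 0.5] w 0.998 gf 0.0
```

Emit:
drive_tool:
  commands:
    - [-0.26,0.067,0.013,0,0,0,100]
    - [-0.26,0.067,0.013,0,0,0,100]
    - [-0.26,0.067,0.013,0,0,0,100]
    - [-0.26,0.067,0.013,0,0,0,100]
    - [-0.26,0.067,0.013,0,0,0,100]
    - [-0.26,0.067,0.013,0,0,0,100]
    - [-0.26,0.067,0.013,0,0,0,100]
    - [-0.26,0.067,0.013,0,0,0,100]
    - [-0.26,0.067,0.013,0,0,0,100]
    - [-0.26,0.067,0.013,0,0,0,100]

```text
time: 1.93
eef_pos: [0.5189, -0.1296, 0.1999]
tool_rot: [[-0.225, 0.974, -0.001], [0.974, 0.225, 0.001], [0.001, -0.001, -1.0]]
force: [-0.1, 0.4, 0.6]
gripper_width: 1.0
gripper_force: 0.0
```

```bash
python3 -c "
from h import *
go(.5205,-.1325,.052)"
```

```text
1.93 mm [ -3.4   1.1 147.9] deg [-0.1 -0.1 -0. ] at [ 0.5189 -0.1296  0.1999] F [-0.1  0.4  0.6] w 1.0 gf 0.0
```

Emit:
drive_tool:
  commands:
    - [-0.003,0.001,0.03,0,0,0,100]
    - [-0.003,0.001,0.06,0,0,0,100]
    - [-0.003,0.001,0.09,0,0,0,100]
    - [-0.003,0.001,0.12,0,0,0,100]
    - [-0.003,0.001,0.14,0,0,0,100]
    - [-0.003,0.001,0.148,0,0,0,100]
    - [-0.003,0.001,0.148,0,0,0,100]
    - [-0.003,0.001,0.148,0,0,0,100]
    - [-0.003,0.001,0.148,0,0,0,100]
  force: 15

```text
time: 2.68
eef_pos: [0.5224, -0.1333, 0.0542]
tool_rot: [[-0.225, 0.974, 0.003], [0.974, 0.225, -0.001], [-0.002, 0.002, -1.0]]
force: [-0.1, 0.5, -0.2]
gripper_width: 0.996
gripper_force: 0.0
```

```bash
python3 - <<'E'
from h import *
go(.5205,-.1325,.052)
a,_=grab("scene"); b,_=grab("top")
a=cv2.resize(a[140:260,180:380],(800,480))[:300] if 0 else a
c=np.vstack([cv2.resize(a[150:250,190:350],(640,300)) if 0 else cv2.resize(a[150:250,180:380],(600,300)),cv2.resize(b[200:300,220:420],(600,300))]); save("p4.png",c)
E
```

```text
2.68 mm [ 1.2 -1.7  2.2] deg [0.1 0.1 0. ] at [ 0.5224 -0.1333  0.0542] F [-0.1  0.5 -0.2] w 0.996 gf 0.0
```

View pics/p4.png

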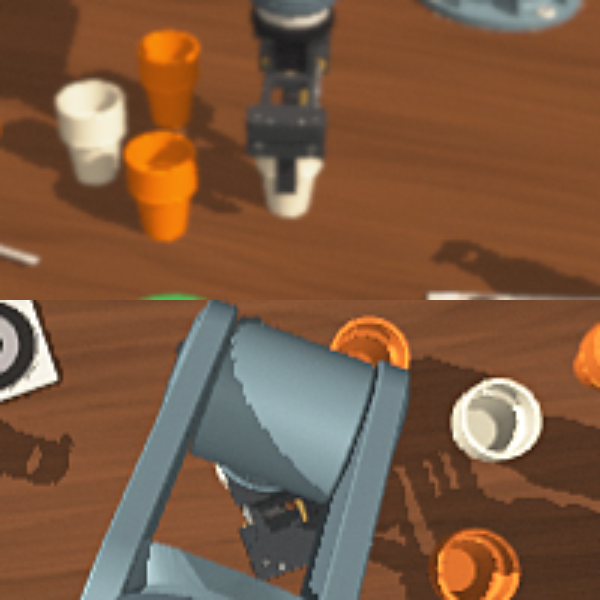

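The fingers straddle the white cup, at crop (290,175), and look centred on it. I'm closing them.

Emit:
drive_tool:
  commands:
    - [0,0,0,0,0,0,80]
    - [0,0,0,0,0,0,70]
    - [0,0,0,0,0,0,50]
    - [0,0,0,0,0,0,50]
    - [0,0,0,0,0,0,50]
    - [0,0,0,0,0,0,50]
    - [0,0,0,0,0,0,50]
    - [0,0,0,0,0,0,50]
  force: 15

```text
time: 3.45
eef_pos: [0.5213, -0.1334, 0.0527]
tool_rot: [[-0.225, 0.974, 0.0], [0.974, 0.225, -0.0], [-0.0, 0.0, -1.0]]
force: [-1.4, -0.4, 4.8]
gripper_width: 0.728
gripper_force: 15.0
```

```bash
python3 -c "
from h import *
go(.6515,.0858,.16)"
```

```text
3.45 mm [ 184.4  176.1 -107.4] deg [ 0.  0. -0.] at [ 0.5213 -0.1334  0.0527] F [-1.4 -0.4  4.8] w 0.728 gf 15.0
```

Emit:
drive_tool:
  commands:
    - [0,0,-0.02,0,0,0,50]
    - [0,0,-0.05,0,0,0,50]
    - [0.02,0.02,-0.08,0,0,0,50]
    - [0.05,0.047,-0.107,0,0,0,50]
    - [0.08,0.076,-0.107,0,0,0,50]
    - [0.11,0.105,-0.107,0,0,0,50]
    - [0.14,0.133,-0.107,0,0,0,50]
    - [0.165,0.157,-0.107,0,0,0,50]
    - [0.18,0.172,-0.107,0,0,0,50]
    - [0.184,0.176,-0.107,0,0,0,50]
    - [0.184,0.176,-0.107,0,0,0,50]
    - [0.184,0.176,-0.107,0,0,0,50]

```text
time: 4.45
eef_pos: [0.6507, 0.0851, 0.1585]
tool_rot: [[-0.225, 0.974, -0.002], [0.974, 0.225, -0.0], [-0.0, -0.002, -1.0]]
force: [-0.4, -0.1, -1.2]
gripper_width: 0.725
gripper_force: 15.0
```

```bash
python3 -c "
from h import *
go(.6515,.0858,.064)
a,_=grab('scene'); b,_=grab('top')
save('p5.png',np.hstack([cv2.resize(a[180:290,290:430],(420,330)),cv2.resize(b[160:270,120:260],(420,330))])[:,:800])"
```

```text
4.45 mm [ 0.5  1.2 94.5] deg [-0.1  0.   0. ] at [0.6507 0.0851 0.1585] F [-0.4 -0.1 -1.2] w 0.725 gf 15.0
```

View pics/p5.png

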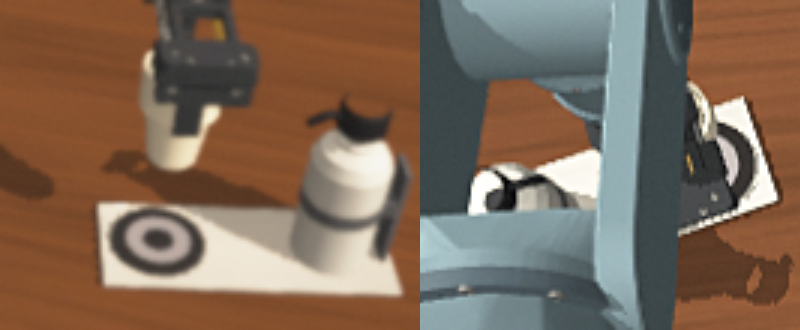

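The held cup is upright, at crop left (180,115), with the spout pointing to the pad. I'm lowering it.

Emit:
drive_tool:
  commands:
    - [0,0.001,0.03,0,0,0,50]
    - [0,0.001,0.06,0,0,0,50]
    - [0,0.001,0.08,0,0,0,50]
    - [0,0.001,0.088,0,0,0,50]
    - [0,0.001,0.091,0,0,0,50]
    - [0,0.001,0.093,0,0,0,50]
    - [0,0.001,0.094,0,0,0,50]
    - [0,0.001,0.095,0,0,0,50]
    - [0,0.001,0.095,0,0,0,50]

```text
time: 5.3
eef_pos: [0.6533, 0.0857, 0.0658]
tool_rot: [[-0.225, 0.974, 0.002], [0.974, 0.225, -0.0], [-0.001, 0.002, -1.0]]
force: [0.4, 0.5, -0.8]
gripper_width: 0.729
gripper_force: 15.0
```

```bash
python3 -c "
from h import *
go(.6515,.0858,.064)
p,d=grab('scene');P=cloud('scene',d)
hsv=cv2.cvtColor(p,cv2.COLOR_RGB2HSV)
Q=P[(hsv[...,1]<90)&(hsv[...,2]>110)&(np.hypot(P[...,0]-.65,P[...,1]-.086)<.055)&(P[...,2]>.013)]
for lo in np.arange(.01,.12,.01):
  q=Q[(Q[:,2]>=lo)&(Q[:,2]<lo+.01)]
  if len(q): print(lo.round(2),len(q),q.min(0).round(4),q.max(0).round(4))
"
```

```text
5.3 mm [ 0.5 -1.7  1.8] deg [ 0.1  0.  -0. ] at [0.6533 0.0857 0.0658] F [ 0.4  0.5 -0.8] w 0.729 gf 15.0
0.01 24 [0.6615 0.0678 0.0135] [0.677  0.1049 0.0198]
0.02 38 [0.6574 0.0671 0.02  ] [0.6775 0.1081 0.0297]
0.03 42 [0.658  0.0665 0.03  ] [0.6774 0.1092 0.0385]
0.04 41 [0.6623 0.0656 0.04  ] [0.6788 0.1088 0.0492]
0.05 18 [0.662  0.0649 0.0501] [0.6811 0.1104 0.0592]
0.06 26 [0.6644 0.0585 0.0641] [0.6992 0.1164 0.0697]
0.07 41 [0.6668 0.0571 0.0701] [0.6984 0.114  0.0797]
0.08 19 [0.6464 0.0547 0.0803] [0.698  0.1075 0.0892]
0.09 15 [0.6182 0.0575 0.0904] [0.6999 0.1071 0.1   ]
0.1 21 [0.6199 0.0556 0.1008] [0.6693 0.1014 0.1056]
```

Emit:
drive_tool:
  commands:
    - [0,-0.001,0.001,0,0,0,50]
    - [0,-0.001,0.002,0,0,0,50]
    - [0,-0.001,0.002,0,0,0,50]
    - [0,-0.001,0.002,0,0,0,50]
    - [0,-0.001,0.002,0,0,0,50]

```text
time: 5.77
eef_pos: [0.6516, 0.0856, 0.0627]
tool_rot: [[-0.225, 0.974, 0.0], [0.974, 0.225, -0.0], [-0.0, 0.0, -1.0]]
force: [-0.4, -0.9, 1.8]
gripper_width: 0.725
gripper_force: 15.0
```

Emit:
drive_tool:
  commands:
    - [0,0,0.0005,0,0,0,75]
    - [0,0,0.0005,0,0,0,80]
    - [0,0,0.0005,0,0,0,90]
    - [0,0,0,0,0,0,100]
    - [0,0,0,0,0,0,100]
    - [0,0,0,0,0,0,100]
    - [0,0,-0.01,0,0,0,100]
    - [0,0,-0.03,0,0,0,100]
    - [0,0,-0.06,0,0,0,100]
    - [0,0,-0.09,0,0,0,100]
    - [0,0,-0.13,0,0,0,100]
    - [0,0,-0.15,0,0,0,100]

```text
time: 6.77
eef_pos: [0.6532, 0.0856, 0.2185]
tool_rot: [[-0.225, 0.974, 0.006], [0.974, 0.225, -0.0], [-0.002, 0.006, -1.0]]
force: [1.3, 0.6, 1.8]
gripper_width: 1.005
gripper_force: 0.0
```

```bash
python3 -c "
from h import *
go(.5285,-.333,.2)"
```

```text
6.77 mm [-379.8 -215.7   17.8] deg [ 0.4  0.1 -0. ] at [0.6532 0.0856 0.2185] F [1.3 0.6 1.8] w 1.005 gf 0.0
```

Emit:
drive_tool:
  commands:
    - [-0.38,-0.214,0.012,0,0,0,100]
    - [-0.38,-0.214,0.012,0,0,0,100]
    - [-0.38,-0.214,0.012,0,0,0,100]
    - [-0.38,-0.214,0.012,0,0,0,100]
    - [-0.38,-0.214,0.012,0,0,0,100]
    - [-0.38,-0.214,0.012,0,0,0,100]
    - [-0.38,-0.214,0.012,0,0,0,100]
    - [-0.38,-0.214,0.012,0,0,0,100]
    - [-0.38,-0.214,0.012,0,0,0,100]
    - [-0.38,-0.214,0.012,0,0,0,100]
    - [-0.38,-0.214,0.012,0,0,0,100]
    - [-0.38,-0.214,0.012,0,0,0,100]

```text
time: 7.77
eef_pos: [0.5265, -0.3375, 0.2012]
tool_rot: [[-0.22, 0.976, 0.0], [0.976, 0.22, -0.002], [-0.002, -0.0, -1.0]]
force: [-0.2, -0.4, 0.6]
gripper_width: 1.005
gripper_force: 0.0
```

```bash
python3 -c "
from h import *
go(.5285,-.333,.2)
for n in ('top','scene'):
  p,d=grab(n);P=cloud(n,d)
  Q=P[(np.hypot(P[...,0]-.6516,P[...,1]-.0856)<.055)&(P[...,2]>.012)]
  for lo in np.arange(.01,.12,.01):
    q=Q[(Q[:,2]>=lo)&(Q[:,2]<lo+.01)]
    if len(q): print(n,lo.round(2),len(q),q.min(0).round(4),q.max(0).round(4))
  if n=='top': save('p6.png',np.vstack([cv2.resize(p[160:280,100:300],(600,360))]))
"
```

```text
7.77 mm [4.  2.9 1.2] deg [-0.   0.1 -0.3] at [ 0.5265 -0.3375  0.2012] F [-0.2 -0.4  0.6] w 1.005 gf 0.0
top 0.01 206 [0.6079 0.0382 0.012 ] [0.6823 0.1249 0.0199]
top 0.02 31 [0.6303 0.07   0.0201] [0.6688 0.1053 0.0299]
top 0.03 34 [0.6355 0.0683 0.03  ] [0.6708 0.1067 0.04  ]
top 0.04 27 [0.6406 0.0724 0.0412] [0.6719 0.109  0.0493]
top 0.05 41 [0.6317 0.0664 0.05  ] [0.6729 0.1092 0.0599]
top 0.06 110 [0.6175 0.0545 0.0605] [0.6786 0.1149 0.07  ]
top 0.07 46 [0.6174 0.0544 0.07  ] [0.6787 0.1144 0.0794]
top 0.08 59 [0.6173 0.0545 0.08  ] [0.6785 0.1144 0.0899]
top 0.09 70 [0.6177 0.0552 0.0902] [0.6799 0.1166 0.0999]
top 0.1 78 [0.6175 0.0547 0.1001] [0.6806 0.1161 0.1057]
scene 0.01 41 [0.6458 0.0586 0.012 ] [0.6933 0.1135 0.0198]
scene 0.02 39 [0.655  0.0667 0.0203] [0.6735 0.108  0.0299]
scene 0.03 43 [0.6563 0.0661 0.0301] [0.6764 0.1092 0.0397]
scene 0.04 48 [0.6574 0.0651 0.0401] [0.6778 0.1103 0.0498]
scene 0.05 43 [0.6249 0.0648 0.05  ] [0.6777 0.106  0.0599]
scene 0.06 121 [0.6204 0.0579 0.0601] [0.6837 0.1179 0.0698]
scene 0.07 141 [0.6199 0.0559 0.07  ] [0.6855 0.118  0.0799]
scene 0.08 143 [0.6194 0.0545 0.08  ] [0.6843 0.1176 0.0897]
scene 0.09 189 [0.6201 0.0551 0.0901] [0.6837 0.1182 0.0999]
scene 0.1 8 [0.6275 0.0558 0.1001] [0.6801 0.1158 0.1025]
```

View pics/p6.png

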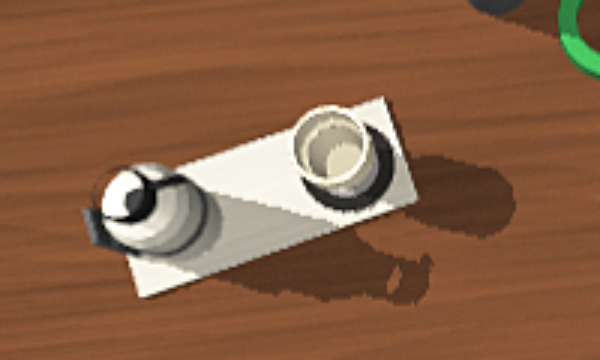

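The first cup stands upright, centred on the black pad at crop (335,150).

```bash
python3 -c "
from h import *
go(.5288,-.3333,.052)"
```

```text
7.87 mm [ -0.3   0.7 148.9] deg [ 0.  -0.  -0.1] at [ 0.528  -0.3332  0.2009] F [-0.9  0.1  0.1] w 1.0 gf 0.0
```

Emit:
drive_tool:
  commands:
    - [0,0.001,0.03,0,0,0,100]
    - [0,0.001,0.06,0,0,0,100]
    - [0,0.001,0.09,0,0,0,100]
    - [0,0.001,0.12,0,0,0,100]
    - [0,0.001,0.14,0,0,0,100]
    - [0,0.001,0.148,0,0,0,100]
    - [0,0.001,0.148,0,0,0,100]
    - [0,0.001,0.148,0,0,0,100]
    - [0,0.001,0.148,0,0,0,100]
    - [0,0.001,0.148,0,0,0,80]
    - [0,0.001,0.148,0,0,0,72]
  force: 15

```text
time: 8.78
eef_pos: [0.5302, -0.3332, 0.0542]
tool_rot: [[-0.225, 0.974, 0.002], [0.974, 0.225, -0.002], [-0.002, 0.002, -1.0]]
force: [0.4, -0.2, 0.3]
gripper_width: 0.871
gripper_force: 0.0
```

Emit:
drive_tool:
  commands:
    - [0,0,0,0,0,0,60]
    - [0,0,0,0,0,0,50]
    - [0,0,0,0,0,0,50]
    - [0,0,0,0,0,0,50]
    - [0,0,0,0,0,0,50]

```text
time: 9.2
eef_pos: [0.5295, -0.3331, 0.0532]
tool_rot: [[-0.225, 0.974, 0.001], [0.974, 0.225, -0.001], [-0.001, 0.0, -1.0]]
force: [-1.1, 0.2, 4.5]
gripper_width: 0.733
gripper_force: 15.0
```

```bash
python3 -c "
from h import *
go(.6516,.0856,.20)"
```

```text
9.2 mm [ 380.4  213.  -147.1] deg [ 0.   0.1 -0. ] at [ 0.5295 -0.3331  0.0532] F [-1.1  0.2  4.5] w 0.733 gf 15.0
```

Emit:
drive_tool:
  commands:
    - [0,0,-0.02,0,0,0,50]
    - [0,0,-0.055,0,0,0,50]
    - [0,0,-0.09,0,0,0,50]
    - [0,0,-0.12,0,0,0,50]
    - [0.01,0.006,-0.14,0,0,0,50]
    - [0.035,0.02,-0.147,0,0,0,50]
    - [0.07,0.039,-0.147,0,0,0,50]
    - [0.105,0.059,-0.147,0,0,0,50]
    - [0.14,0.078,-0.147,0,0,0,50]
    - [0.175,0.098,-0.147,0,0,0,50]
    - [0.21,0.118,-0.147,0,0,0,50]
    - [0.24,0.134,-0.147,0,0,0,50]

```text
time: 10.2
eef_pos: [0.606, -0.0658, 0.1989]
tool_rot: [[-0.225, 0.974, -0.001], [0.974, 0.225, 0.001], [0.001, -0.0, -1.0]]
force: [0.5, -0.3, -0.2]
gripper_width: 0.729
gripper_force: 15.0
```

```bash
python3 -c "
from h import *
go(.6516,.0856,.20)"
```

```text
10.2 mm [137.2  78.6  -1. ] deg [-0.  -0.1  0. ] at [ 0.606  -0.0658  0.1989] F [ 0.5 -0.3 -0.2] w 0.729 gf 15.0
```

Emit:
drive_tool:
  commands:
    - [0.03,0.017,-0.001,0,0,0,50]
    - [0.06,0.034,-0.001,0,0,0,50]
    - [0.09,0.051,-0.001,0,0,0,50]
    - [0.115,0.066,-0.001,0,0,0,50]
    - [0.13,0.074,-0.001,0,0,0,50]
    - [0.137,0.078,-0.001,0,0,0,50]
    - [0.137,0.078,-0.001,0,0,0,50]
    - [0.137,0.078,-0.001,0,0,0,50]
    - [0.137,0.078,-0.001,0,0,0,50]

```text
time: 10.95
eef_pos: [0.6509, 0.0811, 0.2001]
tool_rot: [[-0.224, 0.975, -0.001], [0.975, 0.224, -0.0], [-0.0, -0.001, -1.0]]
force: [-1.0, 0.0, -1.0]
gripper_width: 0.732
gripper_force: 15.0
```

```bash
python3 -c "
from h import *
p,d=grab('scene');P=cloud('scene',d)
go(.6516,.0856,.103)
hsv=cv2.cvtColor(p,cv2.COLOR_RGB2HSV)
Q=P[(hsv[...,1]<90)&(hsv[...,2]>110)&(np.hypot(P[...,0]-.65,P[...,1]-.086)<.055)&(P[...,2]>.013)]
for lo in np.arange(.01,.25,.01):
  q=Q[(Q[:,2]>=lo)&(Q[:,2]<lo+.01)]
  if len(q): print(lo.round(2),len(q),q.min(0).round(4),q.max(0).round(4))
save('p7.png',cv2.resize(p[150:290,290:440],(600,560)))
"
```

```text
11.0 mm [ 4.4  1.8 97.2] deg [-0.   0.  -0.1] at [0.6509 0.0809 0.2002] F [ 0.8 -0.3 -0.9] w 0.732 gf 15.0
0.01 25 [0.631  0.0678 0.013 ] [0.6723 0.1115 0.0195]
0.02 39 [0.6559 0.067  0.0202] [0.6748 0.1081 0.0299]
0.03 47 [0.6565 0.066  0.0301] [0.6759 0.1092 0.0398]
0.04 43 [0.6583 0.0651 0.0407] [0.678  0.1103 0.05  ]
0.05 43 [0.6249 0.0647 0.05  ] [0.68   0.106  0.0595]
0.06 115 [0.6212 0.0575 0.0606] [0.6861 0.1179 0.0699]
0.07 149 [0.6199 0.0559 0.0702] [0.6855 0.1174 0.08  ]
0.08 146 [0.6194 0.0545 0.08  ] [0.6841 0.118  0.09  ]
0.09 173 [0.6199 0.0564 0.09  ] [0.6844 0.1182 0.0999]
0.1 16 [0.6259 0.0552 0.1   ] [0.684  0.1016 0.1021]
0.14 15 [0.6583 0.0634 0.1453] [0.6714 0.0993 0.1498]
0.15 50 [0.6524 0.0626 0.1504] [0.6738 0.1007 0.16  ]
0.16 50 [0.6533 0.0618 0.1601] [0.6759 0.1018 0.1699]
0.17 59 [0.6542 0.0609 0.1701] [0.6777 0.103  0.1797]
0.18 44 [0.656  0.0568 0.1802] [0.6777 0.1041 0.1896]
0.19 25 [0.6627 0.0543 0.1901] [0.6816 0.1094 0.1999]
0.2 67 [0.6522 0.0501 0.2002] [0.698  0.1122 0.2099]
0.21 65 [0.6339 0.052  0.21  ] [0.696  0.1115 0.2197]
0.22 42 [0.638  0.0498 0.22  ] [0.6956 0.105  0.2299]
0.23 31 [0.6421 0.0491 0.2304] [0.6984 0.1033 0.2383]
```

View pics/p7.png

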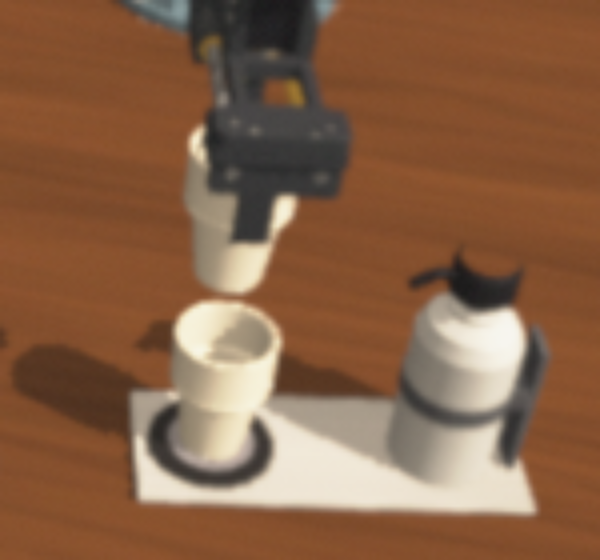

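The held cup is upright above the placed one, but the body outlines put it about 6 mm short in y. I'll correct that and lower it gently.

Emit:
drive_tool:
  commands:
    - [0.003,0.001,0.005,0,0,0,50]
    - [0.0055,0.0013,0.015,0,0,0,50]
    - [0.0055,0.0013,0.03,0,0,0,50]
    - [0.0055,0.0013,0.045,0,0,0,50]
    - [0.0055,0.0013,0.055,0,0,0,50]
    - [0.0055,0.0013,0.065,0,0,0,50]
    - [0.0055,0.0013,0.073,0,0,0,50]
    - [0.0055,0.0013,0.079,0,0,0,50]
    - [0.0055,0.0013,0.084,0,0,0,50]
    - [0.0055,0.0013,0.087,0,0,0,50]
    - [0.0055,0.0013,0.088,0,0,0,50]
    - [0.0055,0.0013,0.088,0,0,0,50]

```text
time: 12.0
eef_pos: [0.6513, 0.0881, 0.1125]
tool_rot: [[-0.225, 0.974, 0.0], [0.974, 0.225, 0.0], [-0.0, 0.0, -1.0]]
force: [0.3, -0.3, -0.5]
gripper_width: 0.73
gripper_force: 15.0
```

```bash
python3 -c "
from h import *
p,d=grab('scene');P=cloud('scene',d)
go(.6509,.0866,.102)
hsv=cv2.cvtColor(p,cv2.COLOR_RGB2HSV)
Q=P[(hsv[...,1]<90)&(hsv[...,2]>110)&(np.hypot(P[...,0]-.65,P[...,1]-.086)<.055)&(P[...,2]>.013)]
for lo in np.arange(.01,.25,.01):
  q=Q[(Q[:,2]>=lo)&(Q[:,2]<lo+.01)]
  if len(q): print(lo.round(2),len(q),q.min(0).round(4),q.max(0).round(4))
"
```

```text
12.05 mm [-1.3 -0.9 10.8] deg [ 0.  0. -0.] at [0.6515 0.0881 0.1128] F [-0.  -0.2 -0.8] w 0.733 gf 15.0
0.01 30 [0.6577 0.0677 0.0131] [0.6735 0.1065 0.0196]
0.02 42 [0.6538 0.0668 0.0202] [0.6759 0.108  0.0299]
0.03 44 [0.655  0.0659 0.03  ] [0.6762 0.1092 0.0399]
0.04 43 [0.6601 0.0655 0.0402] [0.6787 0.1104 0.0497]
0.05 28 [0.6645 0.0647 0.0501] [0.6793 0.106  0.0584]
0.06 59 [0.6583 0.0579 0.0604] [0.6843 0.1179 0.0699]
0.07 72 [0.6387 0.0564 0.0701] [0.6848 0.1174 0.0799]
0.08 87 [0.6398 0.0545 0.08  ] [0.6842 0.118  0.0899]
0.09 118 [0.6486 0.0551 0.0901] [0.6862 0.1182 0.0999]
0.1 19 [0.663  0.0631 0.1002] [0.68   0.1162 0.1056]
0.11 56 [0.6608 0.0574 0.1105] [0.6987 0.1183 0.1199]
0.12 42 [0.6349 0.0589 0.1202] [0.7008 0.1141 0.1294]
0.13 23 [0.6426 0.0577 0.1305] [0.6967 0.1101 0.1395]
0.14 32 [0.6382 0.0552 0.1401] [0.6984 0.1097 0.1497]
0.15 3 [0.639  0.0582 0.15  ] [0.6483 0.0599 0.1504]
0.18 2 [0.6671 0.0655 0.184 ] [0.6995 0.0741 0.1884]
0.19 12 [0.6369 0.0619 0.1917] [0.6853 0.0739 0.1945]
```

Emit:
drive_tool:
  commands:
    - [-0.001,-0.0005,0.002,0,0,0,50]
    - [-0.001,-0.0005,0.004,0,0,0,50]
    - [-0.001,-0.0005,0.006,0,0,0,50]
    - [-0.001,-0.0005,0.0075,0,0,0,50]
    - [-0.001,-0.0005,0.009,0,0,0,50]
    - [-0.001,-0.0005,0.01,0,0,0,50]
    - [-0.001,-0.0005,0.01,0,0,0,50]
    - [-0.001,-0.0005,0.01,0,0,0,50]

```text
time: 12.72
eef_pos: [0.6509, 0.087, 0.1023]
tool_rot: [[-0.225, 0.974, -0.0], [0.974, 0.225, -0.0], [0.0, -0.0, -1.0]]
force: [-0.9, -0.1, -0.4]
gripper_width: 0.731
gripper_force: 15.0
```

Emit:
drive_tool:
  commands:
    - [0,0,0.0005,0,0,0,50]
    - [0,0,0.001,0,0,0,50]
    - [0,0,0.0015,0,0,0,50]
    - [0,0,0.0015,0,0,0,50]
    - [0,0,0.0015,0,0,0,50]

```text
time: 13.13
eef_pos: [0.6512, 0.087, 0.1013]
tool_rot: [[-0.225, 0.974, 0.001], [0.974, 0.225, 0.0], [-0.0, 0.001, -1.0]]
force: [-0.1, 0.1, 0.8]
gripper_width: 0.736
gripper_force: 15.0
```

Emit:
drive_tool:
  commands:
    - [0,0,0.0005,0,0,0,75]
    - [0,0,0.0005,0,0,0,80]
    - [0,0,0,0,0,0,90]
    - [0,0,0,0,0,0,100]
    - [0,0,0,0,0,0,100]
    - [0,0,0,0,0,0,100]
    - [0,0,-0.01,0,0,0,100]
    - [0,0,-0.03,0,0,0,100]
    - [0,0,-0.06,0,0,0,100]
    - [0,0,-0.09,0,0,0,100]
    - [0,0,-0.12,0,0,0,100]
    - [0,0,-0.13,0,0,0,100]

```text
time: 14.13
eef_pos: [0.6532, 0.087, 0.2375]
tool_rot: [[-0.225, 0.974, 0.008], [0.974, 0.225, -0.0], [-0.002, 0.008, -1.0]]
force: [0.3, 0.3, 0.8]
gripper_width: 1.0
gripper_force: 0.0
```

```bash
python3 -c "
from h import *
p,d=grab('scene');P=cloud('scene',d)
go(.6165,.2315,.235)
hsv=cv2.cvtColor(p,cv2.COLOR_RGB2HSV)
Q=P[(hsv[...,1]<90)&(hsv[...,2]>110)&(np.hypot(P[...,0]-.65,P[...,1]-.086)<.055)&(P[...,2]>.013)]
for lo in np.arange(.01,.17,.01):
  q=Q[(Q[:,2]>=lo)&(Q[:,2]<lo+.01)]
  if len(q): print(lo.round(2),len(q),q.min(0).round(4),q.max(0).round(4))
save('p8.png',cv2.resize(p[170:290,300:440],(700,600)))
"
```

```text
14.18 mm [149.2  -3.6   2.3] deg [ 0.5  0.1 -0. ] at [0.6535 0.087  0.2377] F [ 0.6 -0.   2. ] w 1.0 gf 0.0
0.01 26 [0.657  0.0675 0.0133] [0.6731 0.1049 0.0198]
0.02 36 [0.6557 0.0671 0.0201] [0.6744 0.108  0.0299]
0.03 47 [0.6574 0.0662 0.0301] [0.676  0.1092 0.04  ]
0.04 44 [0.6596 0.0651 0.0403] [0.6773 0.1104 0.0499]
0.05 27 [0.667  0.0648 0.0502] [0.6797 0.106  0.0579]
0.06 58 [0.6557 0.058  0.0608] [0.6851 0.1179 0.0699]
0.07 78 [0.6603 0.0564 0.0702] [0.684  0.1174 0.0798]
0.08 82 [0.6525 0.0543 0.08  ] [0.6849 0.118  0.09  ]
0.09 87 [0.6251 0.0569 0.0903] [0.6849 0.1182 0.1   ]
0.1 145 [0.6202 0.0553 0.1001] [0.6858 0.1177 0.11  ]
0.11 151 [0.6199 0.0578 0.11  ] [0.6856 0.1183 0.1199]
0.12 150 [0.6213 0.0559 0.1201] [0.6858 0.1175 0.13  ]
0.13 177 [0.6187 0.0544 0.1301] [0.6869 0.1181 0.1389]
0.14 1 [0.664  0.0575 0.1405] [0.664  0.0575 0.1405]
```

View pics/p8.png

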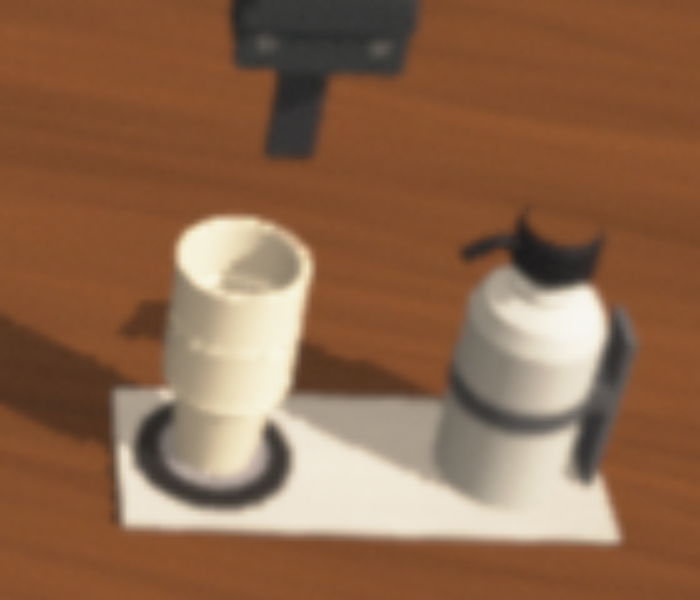

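The pair is nested straight on the pad: the top measures 0.139 m, and the collars sit flush at crop (235,345). Next is the cap.

Emit:
drive_tool:
  commands:
    - [0.03,0,0,0,0,0,60]
    - [0.06,-0.001,0,0,0,0,0]
    - [0.09,-0.001,0,0,0,0,0]
    - [0.12,-0.0015,0,0,0,0,0]
    - [0.14,-0.0015,0,0,0,0,0]
    - [0.1485,-0.0015,0.01,0,0,0,0]
    - [0.1485,-0.0015,0.02,0,0,0,0]
    - [0.1485,-0.0015,0.02,0,0,0,0]
    - [0.1485,-0.0015,0.02,0,0,0,0]
    - [0.1485,-0.0015,0.02,0,0,0,0]

```text
time: 15.02
eef_pos: [0.6163, 0.2298, 0.2102]
tool_rot: [[-0.223, 0.975, -0.001], [0.975, 0.223, -0.001], [-0.0, -0.001, -1.0]]
force: [-0.3, 0.1, 0.5]
gripper_width: 0.267
gripper_force: 0.0
```

```bash
python3 -c "
from h import *
p,d=grab('scene')
go(.6162,.2316,.172)
save('p9.png',cv2.resize(p[170:290,300:440],(700,600)))
"
```

```text
15.07 mm [ 1.7 -0.  38.8] deg [-0.   0.  -0.1] at [0.6166 0.2299 0.2108] F [-0.1 -0.8  0.4] w 0.222 gf 0.0
```

View pics/p9.png

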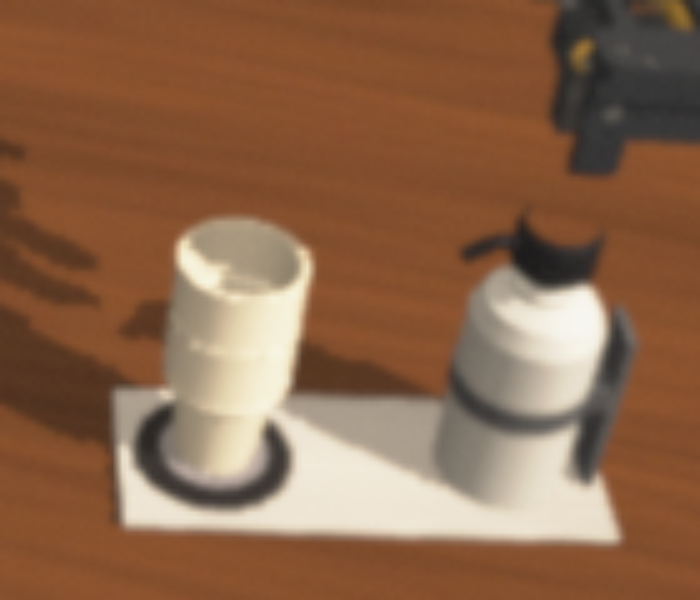

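The shut fingers are above the canister at crop (595,165), the cap is at (560,240), and the cups are unchanged. I'll check the alignment by projecting the cap's position.

```bash
python3 -c "
from h import *
for n in('scene','top'):
  k,D,R,t=K(n); X=np.array([[.6162,.2316,.167],[.6166,.2299,.21],[.6162,.2316,.142],[.6505,.0858,.01]])
  q=cv2.projectPoints(X,cv2.Rodrigues(R)[0],t,k,D)[0].reshape(-1,2); print(n,q.round(1).tolist(), 'crop', ((q-[300,170])*5).round().tolist())
  im=np.load(n+'0.npz'); u,v=q[0].round().astype(int); print(im['d'][v-6:v+7:2,u-8:u+9:2].round(2)); print(im['p'][v-6:v+7:3,u-8:u+9:4].sum(2)//3)
go(.6162,.2316,.172)
"
```

```text
scene [[411.9, 213.7], [415.2, 199.0], [409.7, 221.8], [342.1, 258.8]] crop [[560.0, 218.0], [576.0, 145.0], [549.0, 259.0], [211.0, 444.0]]
[[1.26 1.26 1.26 1.26 1.26 1.26 1.26 1.26 1.26]
 [1.25 1.25 1.25 1.25 1.25 1.25 1.25 1.25 1.25]
 [1.24 1.24 1.24 1.24 1.24 1.25 1.24 1.24 1.24]
 [0.96 1.24 1.23 1.23 1.24 1.24 1.24 1.24 1.24]
 [0.96 0.95 1.23 1.23 1.23 1.23 1.23 1.22 1.23]
 [0.96 0.95 0.95 0.95 1.22 1.22 1.22 0.95 1.22]
 [0.96 0.95 0.95 0.95 0.94 0.94 0.94 0.95 1.21]]
[[80 80 79 80 82]
 [73 77 76 78 79]
 [45 82 82 79 75]
 [31 64 81 81 68]
 [27 32 45 52 70]]
top [[139.5, 223.6], [132.9, 220.0], [143.4, 225.4], [215.5, 214.7]] crop [[-803.0, 268.0], [-835.0, 250.0], [-783.0, 277.0], [-422.0, 224.0]]
[[1.03 1.04 1.04 1.03 0.92 0.91 0.91 0.87 0.87]
 [1.03 1.03 1.04 0.92 0.92 0.91 0.91 0.91 0.87]
 [0.87 1.03 1.03 0.91 0.91 0.9  0.9  0.9  0.9 ]
 [1.03 1.03 0.91 0.91 0.9  0.9  0.96 0.96 0.96]
 [1.03 1.03 0.91 0.9  0.9  0.96 0.95 0.96 0.96]
 [0.86 1.03 0.91 0.9  0.9  0.96 0.95 0.96 0.86]
 [0.94 1.03 0.91 0.9  0.9  0.9  0.96 0.86 0.87]]
[[ 90  87 195 255  48]
 [ 76  72 251 253 129]
 [ 74 255 252  40  53]
 [ 56 255 253  66  26]
 [ 40 255 255  62  23]]
15.07 mm [ 1.7 -0.  38.8] deg [-0.   0.  -0.1] at [0.6166 0.2299 0.2108] F [-0.1 -0.8  0.4] w 0.222 gf 0.0
```

Emit:
drive_tool:
  commands:
    - [0.0005,0,0.01,0,0,0,0]
    - [0.0005,0,0.02,0,0,0,0]
    - [0.0005,0,0.03,0,0,0,0]
    - [0.0005,0,0.035,0,0,0,0]
    - [0.0005,0,0.038,0,0,0,0]
    - [0.0005,0,0.041,0,0,0,0]
    - [0.0005,0,0.044,0,0,0,0]
    - [0.0005,0,0.046,0,0,0,0]
    - [0.0005,0,0.046,0,0,0,0]
    - [0.0005,0,0.046,0,0,0,0]

```text
time: 15.9
eef_pos: [0.6161, 0.2319, 0.1656]
tool_rot: [[-0.225, 0.974, 0.0], [0.974, 0.225, -0.0], [-0.0, 0.0, -1.0]]
force: [-2.3, -0.8, 4.0]
gripper_width: 0.005
gripper_force: 1.8
```

Contact with the spring shows 4 N at z 0.1656, as expected. I'm pressing to the stop.

Emit:
drive_tool:
  commands:
    - [0,0,0.002,0,0,0,0]
    - [0,0,0.004,0,0,0,0]
    - [0,0,0.006,0,0,0,0]
    - [0,0,0.008,0,0,0,0]
    - [0,0,0.01,0,0,0,0]
    - [0,0,0.011,0,0,0,0]
    - [0,0,0.012,0,0,0,0]
    - [0,0,0.012,0,0,0,0]
    - [0,0,0.012,0,0,0,0]

```text
time: 16.65
eef_pos: [0.6163, 0.232, 0.1554]
tool_rot: [[-0.225, 0.974, 0.001], [0.974, 0.225, 0.0], [-0.0, 0.001, -1.0]]
force: [-8.4, -1.9, 16.4]
gripper_width: 0.008
gripper_force: 7.7
```

Emit:
drive_tool:
  commands:
    - [0,0,0.001,0,0,0,0]
    - [0,0,0.0015,0,0,0,0]
    - [0,0,0.0015,0,0,0,0]
    - [0,0,0.0015,0,0,0,0]

```text
time: 16.98
eef_pos: [0.6164, 0.232, 0.1553]
tool_rot: [[-0.225, 0.974, 0.002], [0.974, 0.225, 0.0], [-0.0, 0.002, -1.0]]
force: [-10.7, -2.1, 22.5]
gripper_width: 0.004
gripper_force: 11.3
```

Position holds at 0.155 m while the force climbs, so the cap is hard on its stop. Releasing upward.

Emit:
drive_tool:
  commands:
    - [0,0,-0.003,0,0,0,0]
    - [0,0,-0.008,0,0,0,0]
    - [0,0,-0.014,0,0,0,0]
    - [0,0,-0.025,0,0,0,0]
    - [0,0,-0.05,0,0,0,0]
    - [0,0,-0.08,0,0,0,0]
    - [0,0,-0.1,0,0,0,0]
    - [0,0,-0.1,0,0,0,0]
    - [0,0,-0.1,0,0,0,0]
    - [0,0,-0.1,0,0,0,0]

```text
time: 17.82
eef_pos: [0.6154, 0.2317, 0.25]
tool_rot: [[-0.225, 0.974, -0.002], [0.974, 0.225, -0.0], [0.0, -0.002, -1.0]]
force: [-0.3, 0.4, 0.2]
gripper_width: 0.005
gripper_force: 0.0
```

```bash
python3 -c "
from h import *
p,d=grab('scene');P=cloud('scene',d)
go(.6162,.2316,.25)
q=P[(np.hypot(P[...,0]-.65,P[...,1]-.086)<.045)&(P[...,2]>.1)]; print(q.min(0),q.max(0))
q=P[(np.hypot(P[...,0]-.6165,P[...,1]-.232)<.03)&(P[...,2]<.185)]; print('cap z',q[:,2].max())
save('p10.png',cv2.resize(p[100:310,130:440],(800,542)))
"
```

```text
17.87 mm [-0.3  1.1 -0.6] deg [-0.2 -0.  -0. ] at [0.6151 0.2317 0.2494] F [ 0.3  1.  -0.7] w 0.005 gf 0.0
[0.61928209 0.05440062 0.10009121] [0.68687509 0.11833971 0.13991918]
cap z 0.16778541671558878
```

View pics/p10.png

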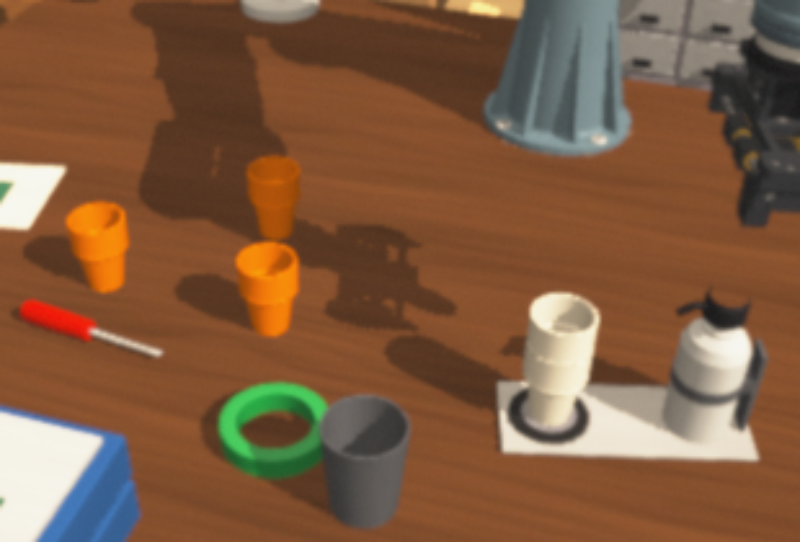

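The cups are nested upright on the pad at (560,360) and the cap is back up at 0.168 m. The bystanders are undisturbed and the arm is clear.

```bash
python3 -c "
from workcell import *
print(job_done())"
```

```text
the job is handed in; nothing more can be done
None
```

The job is handed in at about 18 s on the robot's clock: the two white cups are nested upright on the drip pad, the nozzle cap was pressed to its stop and sprang back up, and the tape roll, pen pot and screwdriver were left alone.

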